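Squeeze a picture-frame corner with the orange air press

TASK

At the framing counter of the art shop, work the orange corner press: push its lever all the way over towards the press's own air cylinder and keep it there for about three seconds so that the pad squeezes the frame corner. Then let the lever spring back upright and take your hand away. Leave the blue press's lever alone and do not knock over the pot of brushes.

Things in the scene. Friction and masses are not known exactly. Their poses are not given: they have to be found in the camera images.
- orange_press: orange corner press, fixed: steel base plate 120 x 290 x 12 mm with a valve block (70 x 70, top 55 mm up) bearing a lever, and an orange column and arm with an air cylinder (38 mm across, top 148 mm up, 150 mm along +y from the origin) over a wooden frame corner. Origin on the table below the lever's pivot; z up, y from lever to cylinder; turned up to 20 degrees. Plate spans y -55 to +235 mm.
- orange_lever (a joint): angle (rad) of the orange press's lever: 0 upright, positive leaning to its air cylinder (press +y), stops at +-0.5. Pivot 60 mm above the press's origin; rod 10 mm across, orange ball knob 34 mm across centred 120 mm from the pivot (180 mm above the table when upright). A damped spring recentres it within 1 s; at the stop it takes about 5 N at the knob. It lowers the pad.
- blue_lever (a joint): angle (rad) of the lever of the blue press, which stands beside the orange one (on either side of it) and is built the same but with blue knob, column and arm; 0 upright. To be left upright.
- brush_pot: loose white pot 76 mm across and 95 mm tall, full of upright paint brushes up to 212 mm above the table; origin at the centre of its underside, z up. To be left standing.
There are look-alikes about, which are no part of the job. Of the things that look like the brush_pot, the middle-sized one is meant.

How it is judged:
By the outcome, as a careful person would: the job done as asked, in the order asked, and still so for the second after the job is handed in, with the robot touching nothing.
It also fails if it takes over 37 s, if anything falls off the work surface, if the arm or the gripper's body presses on something with over 40 N, if the wrist force passes 120 N, or if a joint passes its speed limit or range.

ROBOT

A 7-joint arm with a two-finger parallel gripper is mounted at the origin on the work surface. World frame = base frame: x ahead of the robot, y to its left, z up, the work surface at z = 0. Lengths are in mm, angles in rad, forces in N, time in s.
With the tool pointing down it reaches from about 350 to 900 mm from the base axis. Payload 7.2 kg.
Tool frame: the origin (TCP) lies between the finger pads; the fingertips stand 8 mm ahead of it and the grasp point (between the pads) lies 11 mm behind it; x points along the fingers, y is the direction in which the jaws open and shut, and the axes are right-handed (so a half turn about x gives the same grasp; the last joint's range is limited). The gripper opens to 85 mm and grips with 20 to 120 N. Pads are 22 mm wide; open, the fingers measure 114 mm over their backs; the gripper's body (76 mm by 85 mm) begins 54 mm behind the grasp point. The pads swing forward as they close: fully open they stand 13 mm farther back than shut.
Start: joints at [-1.409, 0.411, -0.013, 1.596, 0.006, 1.134, -0.082], TCP at [142.374, 608.571, 239.297] pointing down, gripper open.
Joint ranges: [-2.95, 2.95], [-0.29, 1.99], [-1.47, 1.44], [0.14, 2.54], [-1.03, 4.17], [0.13, 1.85], [-2.86, 2.86]. Speed limits (rad/s): [2.39, 2.39, 3.01, 3.01, 3.14, 3.14, 3.14].

INTERFACE

Orientations are given as a unit quaternion [w, x, y, z].
In Python, from workcell import ctrl gives the robot as it stands. The module is installed in compiled form; this text tells all that it offers.
- The arm moves only by the shell command python3 -m creep 'ROWS' [FORCE]. ROWS is JSON, one flat list of numbers, 5 for each row, row after row: the shift along the world's x, y, z in cm, then the turn about the world's z in degrees, then the opening in per cent of the stroke, from 0 (shut) to 100 (fully open). A call has 1 to 20 rows; each row shifts and turns the commanded pose from where the row before left it; what a row does not reach is not made up. A row lasts 1/8 s, in which the tool goes at most 62.5 mm and 10.7 degrees, less where a joint would pass 70% of its speed; a pose out of reach is approached as far as the arm can. A call is refused whole if a number of a shift passes 6.25 or a number of a turn 10.7, either way. A call with a gripper value outside its range is refused whole. The fingers move at their own pace and stop on an object; FORCE is the grip in N (left out, the last holds). Time passes only in rows, so rows that do not move let the fingers close. It gives the time, the measured TCP pose, the force and the opening at its end, in the units of the state.
- ctrl.sense(): the state, without advancing time (a new reading comes with each control period).
- ctrl.grab_frame(name): name is "scene" or "top"; returns (picture, depth): 400x640x3 uint8, red, green, blue; 400x640 float32, mm along the optical axis (not along the pixel's ray), 0 where there is no reading.
- ctrl.get_calibration(name): a dict with "fx", "fy", "cx", "cy" (pixels), "R" (3x3) and "t" (3): a world point X has camera coordinates R X + t. Camera axes: x right, y down, z forward; pixel columns grow to the right and rows downward; lengths in mm; the calibration is good to about 2 mm. A picture is of the moment at which its call begins. get_calibration takes no time and is no camera call.
- ctrl.sign_off(): hands the job in, once; it reports no verdict.
The state is a dict: "time": time; "qpos": joint angles; "dq": joint speeds; "joint_torque": joint torques, N m; "ee_pos": TCP position; "tcp_rot": TCP orientation; "contact_force": force on the tool from outside, world axes, zero at the start; "moment": the same for the moment, N m; "width": finger opening in mm.
Only numpy, scipy, OpenCV 4.12 (cv2) and the standard library are available. Lean on these libraries where they do the work, as an engineer would, in place of code of your own. Each camera call takes 0.05 s, during which the arm holds its last target. There are 200 camera calls.

## Working session

There is one attempt and no reset: what is moved stays moved. The work goes in short steps, Python scripts to look and compute and a shell command to move; the robot and the scene stay as the last step left them, time stands still between calls to the robot, and variables do not carry over. Pictures are saved under pics/ and viewed, about 8 in all and at most 12, crops included, and the job is handed in when it is done.

```bash
mkdir -p pics
cat > h.py <<'E'
import numpy as np, cv2
from workcell import ctrl
def grab(n,tag):
    p,d=ctrl.grab_frame(n); cv2.imwrite(f'pics/{tag}.png',p[:,:,::-1]); np.save(f'pics/{tag}.npy',d); return p,d
def world(n,d,u,v,r=1):
    c=ctrl.get_calibration(n); w=d[v-r:v+r+1,u-r:u+r+1]; z=np.median(w[w>0])
    X=np.array([(u-c['cx'])/c['fx']*z,(v-c['cy'])/c['fy']*z,z]); return np.array(c['R']).T@(X-np.array(c['t']))
def cloud(n,d):
    c=ctrl.get_calibration(n); v,u=np.mgrid[:400,:640]
    X=np.stack([(u-c['cx'])/c['fx']*d,(v-c['cy'])/c['fy']*d,d],-1); return (X-np.array(c['t']))@np.array(c['R'])
E
python3 - <<'E'
from h import *
a,_=grab('scene','s1'); b,_=grab('top','t1')
s=ctrl.sense(); print(s['time'],s['ee_pos'],s['tcp_rot'],s['contact_force'],s['width'])
E
```

```text
0.1 [142.32696093 608.14912145 238.52339386] [ 0.70241999  0.08056328  0.70246713 -0.08158217] [-0.29778415 -0.06840273  0.6051068 ] 85.58007806452979
```

View pics/s1.png

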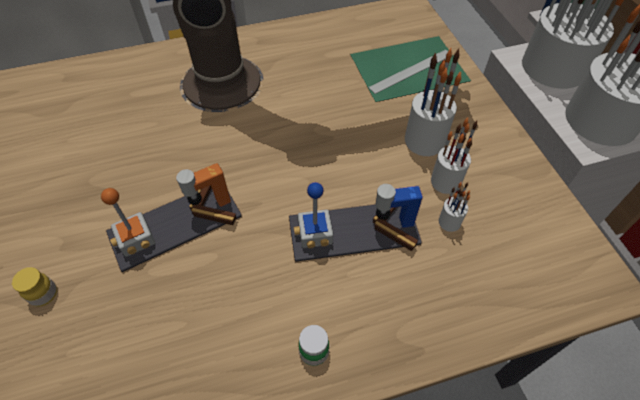

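View pics/t1.png

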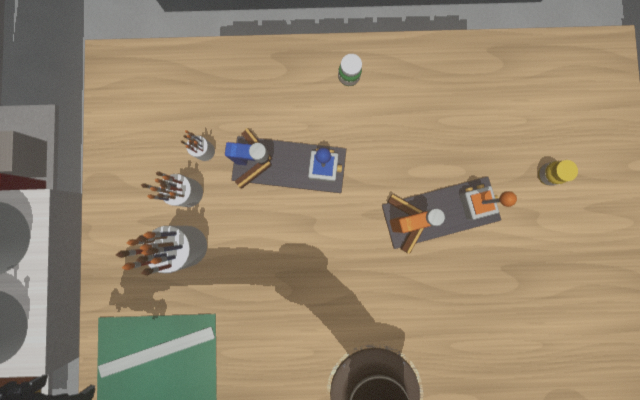

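The orange press's knob is at scene (110,196) / top (508,199). The blue press's knob is at scene (315,190) / top (323,156). There are three pots, with the middle-sized one at scene (453,168) / top (176,190). Next I'll measure.

Run:
```python
from h import *
ds,dt=np.load('pics/s1.npy'),np.load('pics/t1.npy')
np.set_printoptions(precision=1,suppress=True)
for n in('scene','top'):
    c=ctrl.get_calibration(n); R,t=np.array(c['R']),np.array(c['t']); print(n,'cam',-R.T@t)
    for P in([0,0,0],[142,608,239],[500,0,0],[0,500,0]):
        q=R@np.array(P,float)+t; print(P,q[0]/q[2]*c['fx']+c['cx'],q[1]/q[2]*c['fy']+c['cy'])
for n,d,pts in(('top',dt,[(508,199),(323,156),(436,217),(258,152),(176,190),(168,248),(197,147),(350,64),(564,172),(484,203)]),('scene',ds,[(110,196),(315,190),(187,178),(385,192),(130,232),(453,168)])):
    for u,v in pts: print(n,(u,v),world(n,d,u,v))
# orange/blue knob fits
for n in('scene','top'):
    p=cv2.imread(f'pics/{n[0]}1.png'); hsv=cv2.cvtColor(p,cv2.COLOR_BGR2HSV); W=cloud(n,np.load(f'pics/{n[0]}1.npy'))
    for nm,lo,hi in(('or',5,18),('bl',105,125)):
        m=(hsv[...,0]>=lo)&(hsv[...,0]<=hi)&(hsv[...,1]>170)&(W[...,2]>158)&(W[...,2]<205)&(W[...,0]>200)
        P=W[m]; 
        if len(P)<8: print(n,nm,'few');continue
        s=np.linalg.lstsq(np.c_[2*P,np.ones(len(P))],(P**2).sum(1),rcond=None)[0]; print(n,nm,len(P),P.min(0),P.max(0),'sph',s[:3],np.sqrt(s[3]+s[:3]@s[:3]))
```

```text
scene cam [1104.8  -35.2  947.5]
[0, 0, 0] 221.90968195328423 81.13534829004028
[142, 608, 239] 450.60027341073237 -1.4628161247451317
[500, 0, 0] 259.3273232448114 219.78327645156324
[0, 500, 0] 381.2779462510004 49.09435165303498
top cam [427.  126.2 955.6]
[0, 0, 0] 374.372163512684 393.30390913110386
[142, 608, 239] 69.9113156774142 383.75058541220466
[500, 0, 0] 366.6948564211515 196.28826146138445
[0, 500, 0] 176.3586584784763 399.6132116646622
top (508, 199) [ 470.8 -270.2  194.3]
top (323, 156) [572.9 114.6 195.6]
top (436, 217) [ 438.2 -132.4  146.9]
top (258, 152) [595.4 259.2 147.5]
top (176, 190) [521.  463.5  94.7]
top (168, 248) [390.6 435.2 208.5]
top (197, 147) [620.1 409.5 106.1]
top (350, 64) [825.5  38.6  75. ]
top (564, 172) [ 539.6 -473.6   74.7]
top (484, 203) [ 469.9 -275.6   70.3]
scene (110, 196) [ 485.6 -273.1  192.6]
scene (315, 190) [588.4 112.  193.9]
scene (187, 178) [ 448.9 -129.   148.3]
scene (385, 192) [603.6 257.8 147.7]
scene (130, 232) [ 486.7 -277.9   59. ]
scene (453, 168) [551.9 450.9  93.4]
scene or 332 [ 205.9 -290.4  159.5] [555.9 965.4 204.8] sph [-373.9  185.1 2104.7] 2146.2484633317986
scene bl 224 [391.1  99.3 158. ] [596.5 451.6 204.6] sph [472.3 263.4 131.6] 198.4778489094218
top or 65 [ 460.3 -284.   182.7] [ 483.5 -262.5  198.8] sph [ 472.4 -275.4  184.8] 12.862274465479429
top bl few
```

Run:
```python
from h import *
from scipy.spatial.transform import Rotation as Ro
np.set_printoptions(precision=1,suppress=True)
for n in('scene','top'):
    p=cv2.imread(f'pics/{n[0]}1.png'); W=cloud(n,np.load(f'pics/{n[0]}1.npy')); hsv=cv2.cvtColor(p,cv2.COLOR_BGR2HSV)
    box=(W[...,0]>360)&(W[...,0]<560)&(W[...,1]>-380)&(W[...,1]<10)
    m=box&(W[...,2]>6)&(W[...,2]<18); P=W[m][:,:2].astype(np.float32); print(n,'plate',cv2.minAreaRect(P))
    m=box&(W[...,2]>138)&(W[...,2]<156)&(hsv[...,1]<60)&(hsv[...,2]>120); P=W[m]; print('cyl',len(P),P.min(0),P.max(0),cv2.minEnclosingCircle(P[:,:2].astype(np.float32)))
    m=box&(W[...,2]>160)&(W[...,2]<205); P=W[m]; k,r=cv2.minEnclosingCircle(P[:,:2].astype(np.float32)); print('knob',k,r,P.min(0),P.max(0))
    for nm,x0,x1,y0,y1 in(('pots',300,700,330,560),('all mid',250,700,-420,330)):
        m=(W[...,0]>x0)&(W[...,0]<x1)&(W[...,1]>y0)&(W[...,1]<y1)&(W[...,2]<600); print(nm,'zmax',W[m][:,2].max())
q=ctrl.sense()['tcp_rot']; print(Ro.from_quat(np.r_[q[1:],q[0]]).as_matrix())
a=cv2.imread('pics/s1.png')[150:280,80:260]; b=cv2.imread('pics/t1.png')[150:280,370:550]
cv2.imwrite('pics/c1.png',cv2.resize(np.vstack([a,b]),None,fx=2.2,fy=2.2,interpolation=cv2.INTER_CUBIC))
```

```text
scene plate ((456.8800964355469, -188.2483673095703), (365.0897216796875, 190.71395874023438), 87.04386901855469)
cyl 191 [ 422.4 -149.8  145.3] [ 458.7 -115.   152.9] ((441.0986022949219, -131.98886108398438), 18.729379653930664)
knob (476.7065734863281, -275.8878173828125) 16.97667694091797 [ 463.9 -292.8  160.2] [ 493.5 -259.3  198.9]
pots zmax 296.35974560761645
all mid zmax 198.88671841681685
top plate ((460.94720458984375, -188.43350219726562), (139.20240783691406, 289.65185546875), 13.068777084350586)
cyl 226 [ 420.6 -151.   140.7] [ 456.3 -114.3  151.6] ((438.6920166015625, -132.32679748535156), 18.972515106201172)
knob (473.5320129394531, -276.2055358886719) 17.078712463378906 [ 456.5 -290.9  171.4] [ 488.7 -259.8  198.8]
pots zmax 295.0944355612132
all mid zmax 200.82584581984156
[[-0.   0.2  1. ]
 [-0.   1.  -0.2]
 [-1.  -0.   0. ]]
```

View pics/c1.png

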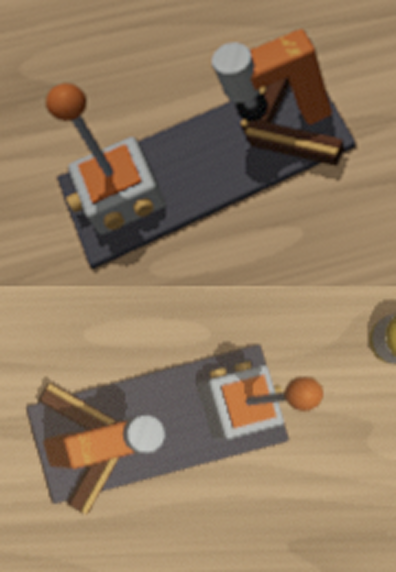

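The crop confirms the choice: this is the press with the orange knob, column and arm. Its knob is at (474.5,-276), its cylinder at (440,-132), and its yaw is about +13.3°. The look-alikes were the blue press at top (323,156) and the large and small pots at top (168,248) and (197,147). I'll go up, around on the inside of the pots, and close the gripper on the way.

```bash
python3 -m creep '[0,0,4,0,0, 0,0,4,0,0, 0,0,4,0,0, 2.6,-4.3,0,-4,0, 2.6,-4.3,0,-4,0, 2.6,-4.3,0,-4,0, 2.6,-4.3,0,-4,0, 2.6,-4.3,0,-4,0, 2.6,-4.3,0,-4,0, 1.2,-4.4,0,-4,0, 1.2,-4.4,0,-4,0, 1.2,-4.4,0,-4,0, 1.2,-4.4,0,-4,0, 1.2,-4.4,0,-4,0, 1.2,-4.4,0,-4,0, 1.2,-4.4,0,-4,0, 1.2,-4.4,0,-4,0]'
```

```text
time: 2.22
ee_pos: [394.3, -3.0, 359.2]
tcp_rot: [0.582, 0.402, 0.582, -0.402]
contact_force: [0.8, 1.1, 1.2]
width: 0.1
```

```bash
python3 -m creep '[1.2,-4.4,0,-1,0, 1.2,-4.4,0,-1,0, 1.2,-4.4,0,-1,0, 1.2,-4.4,0,-1,0, 1.2,-4.4,0,-1,0, 1.2,-4.4,0,-1,0, 1.3,-4.4,0,-1,0, 1.3,-4.4,0,0,0, 0,0,-4,0,0, 0,0,-4,0,0, 0,0,-4,0,0, 0,0,-4,0,0, 0,0,-4,0,0, 0,0,0,0,0]'
python3 - <<'E'
from h import *
from scipy.spatial.transform import Rotation as Ro
a,_=grab('scene','s2'); b,_=grab('top','t2')
s=ctrl.sense(); q=s['tcp_rot']; print(s['ee_pos'],Ro.from_quat(np.r_[q[1:],q[0]]).as_matrix()[:,1],s['contact_force'])
d=np.array([-.233,.972]);v=np.array([474.5,-276])-s['ee_pos'][:2]; print('along',v@d,'across',v@[d[1],-d[0]])
A=cv2.imread('pics/s2.png')[100:300,50:300]; B=cv2.imread('pics/t2.png')[100:300,350:600]
cv2.imwrite('pics/c2.png',cv2.resize(np.hstack([A,B]),None,fx=1.6,fy=1.6))
E
```

```text
time: 3.98
ee_pos: [490.9, -351.9, 156.6]
tcp_rot: [0.555, 0.436, 0.559, -0.436]
contact_force: [0.1, -0.0, 0.6]
width: 0.2
[ 492.45887142 -353.89542381  160.17260903] [ 9.71062926e-01  2.38823685e-01 -2.04017266e-04] [-0.37947742 -0.8715888  -0.25280799]
along 79.89876898483006 across 0.6936107292588352
```

View pics/c2.png

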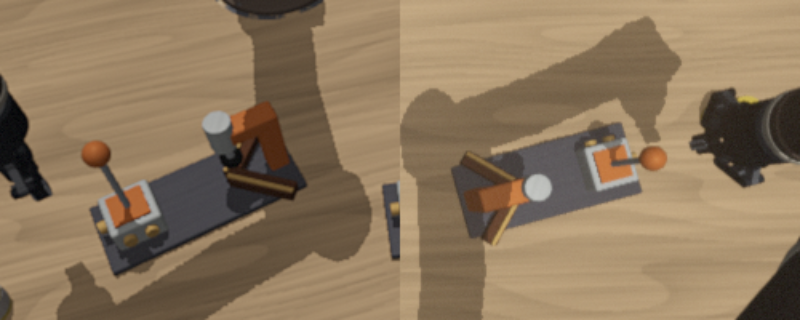

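The closed gripper stands behind the knob, on the side away from the cylinder and in line with the press axis. The lever is upright. Approach, then push slowly.

```bash
python3 -m creep '[-0.23,0.97,0,0,0, -0.23,0.97,0,0,0, -0.23,0.97,0,0,0, -0.23,0.97,0,0,0, -0.23,0.97,0,0,0, -0.12,0.49,0,0,0, -0.12,0.49,0,0,0, -0.12,0.49,0,0,0, -0.12,0.49,0,0,0, -0.12,0.49,0,0,0, -0.12,0.49,0,0,0, -0.12,0.49,0,0,0, -0.12,0.49,0,0,0]'
python3 -m creep '[-0.12,0.49,0,0,0, -0.12,0.49,0,0,0, 0,0,0,0,0]'
```

```text
time: 5.7
ee_pos: [471.0, -265.8, 159.2]
tcp_rot: [0.557, 0.436, 0.556, -0.436]
contact_force: [1.2, -4.4, -3.1]
width: -0.3
time: 6.08
ee_pos: [468.7, -255.9, 159.4]
tcp_rot: [0.557, 0.436, 0.557, -0.436]
contact_force: [1.7, -4.2, -1.9]
width: -0.1
```

```bash
python3 -m creep '[-0.12,0.49,0,0,0, 0,0,0,0,0]'; python3 -m creep '[-0.07,0.29,0,0,0, 0,0,0,0,0]'; python3 -m creep '[-0.05,0.2,0,0,0, 0,0,0,0,0]'
python3 - <<'E'
from h import *
s=ctrl.sense(); d=np.array([-.233,.972]);print(s['time'],(np.array([474.5,-276])-s['ee_pos'][:2])@d, s['contact_force'])
a,_=grab('scene','s3'); b,_=grab('top','t3')
A=cv2.imread('pics/s3.png')[100:300,50:300]; B=cv2.imread('pics/t3.png')[100:300,350:600]
cv2.imwrite('pics/c3.png',cv2.resize(np.hstack([A,B]),None,fx=1.6,fy=1.6))
E
```

```text
time: 6.32
ee_pos: [467.6, -251.4, 159.4]
tcp_rot: [0.557, 0.436, 0.556, -0.436]
contact_force: [1.0, -5.3, -2.4]
width: 0.1
time: 6.58
ee_pos: [467.0, -248.9, 159.4]
tcp_rot: [0.557, 0.436, 0.556, -0.437]
contact_force: [1.1, -6.9, -3.6]
width: -0.1
time: 6.82
ee_pos: [466.9, -248.6, 159.6]
tcp_rot: [0.558, 0.436, 0.555, -0.437]
contact_force: [2.5, -11.9, -8.3]
width: 0.4
6.825 -28.361333039992953 [  2.50970231 -11.94334225  -8.28629548]
```

View pics/c3.png

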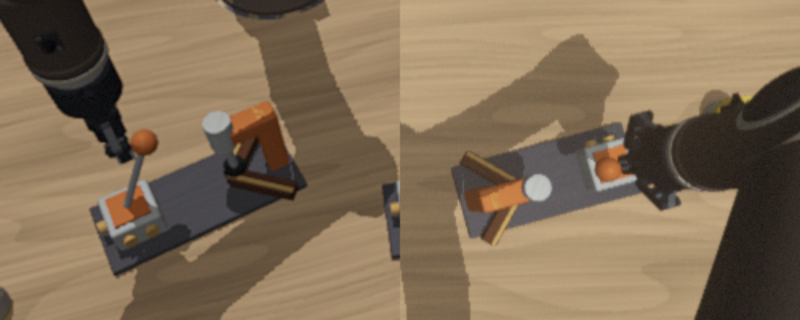

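The lever leans towards the cylinder. Force rose from 5 to 12 N with no further travel, so it is on the stop (TCP advance of 28.4 mm past the upright knob position, against about 29.5 mm expected). Now hold.

```bash
python3 -m creep '[0,0,0,0,0, 0,0,0,0,0, 0,0,0,0,0, 0,0,0,0,0, 0,0,0,0,0, 0,0,0,0,0, 0,0,0,0,0, 0,0,0,0,0, 0,0,0,0,0, 0,0,0,0,0, 0,0,0,0,0, 0,0,0,0,0, 0,0,0,0,0, 0,0,0,0,0, 0,0,0,0,0, 0,0,0,0,0, 0,0,0,0,0, 0,0,0,0,0]'
python3 -m creep '[0,0,0,0,0, 0,0,0,0,0, 0,0,0,0,0, 0,0,0,0,0]'
python3 -m creep '[0.25,-1,0,0,0, 0.4,-1.5,0,0,0, 0.4,-1.5,0,0,0, 0.4,-1.5,0,0,0, 0.4,-1.5,0,0,0, 0.4,-1.5,0,0,0, 0.4,-1.5,0,0,0, 0.4,-1.5,0,0,0, 0,0,4,0,0, 0,0,4,0,0, 0,0,4,0,0, 0,0,0,0,0, 0,0,0,0,0, 0,0,0,0,0]'
python3 - <<'E'
from h import *
a,_=grab('scene','s4'); b,_=grab('top','t4'); print(ctrl.sense()['time'],ctrl.sense()['contact_force'])
for n in('scene','top'):
    W=cloud(n,np.load(f'pics/{n[0]}4.npy'))
    for nm,x,y in(('orange',475,-276),('blue',577,115)):
        m=(abs(W[...,0]-x)<80)&(abs(W[...,1]-y)<60)&(W[...,2]>160)&(W[...,2]<203); P=W[m]
        if len(P): print(n,nm,len(P),cv2.minEnclosingCircle(P[:,:2].astype(np.float32)),P[:,2].max())
cv2.imwrite('pics/c4.png',np.vstack([cv2.resize(a,(480,300)),cv2.resize(b,(480,300))])[:,:,::-1])
E
```

```text
time: 9.18
ee_pos: [466.9, -248.6, 159.6]
tcp_rot: [0.558, 0.436, 0.555, -0.437]
contact_force: [3.9, -12.0, -8.4]
width: -0.0
time: 9.68
ee_pos: [466.9, -248.6, 159.6]
tcp_rot: [0.558, 0.436, 0.555, -0.437]
contact_force: [2.8, -11.9, -7.6]
width: 0.0
time: 11.42
ee_pos: [496.7, -360.7, 278.1]
tcp_rot: [0.556, 0.436, 0.557, -0.436]
contact_force: [0.4, 0.2, -0.5]
width: 0.1
11.525 [-0.31745887  0.22974874  0.5110601 ]
scene orange 251 ((476.8160400390625, -275.7253723144531), 17.0789852142334) 199.2040338894368
scene blue 226 ((580.5960693359375, 115.03244018554688), 16.86858558654785) 199.153973633558
top orange 222 ((473.12628173828125, -275.5013427734375), 16.74835777282715) 199.81793601209765
top blue 190 ((577.8375854492188, 114.81394958496094), 16.856491088867188) 198.25974766630654
```

View pics/c4.png

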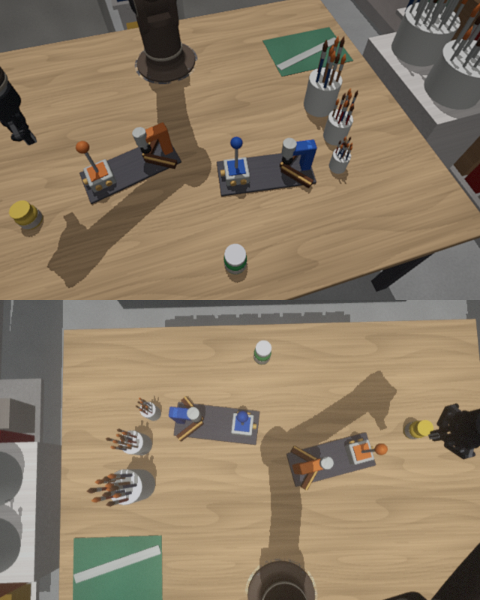

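Both levers are upright, with the orange knob back at (475,-276) as at the start. All three pots are standing, and the gripper is clear with about 0 N on it. Handing in.

```bash
python3 -c "from workcell import ctrl; print(ctrl.sign_off())"
```

```text
the job is handed in; nothing more can be done
None
```

I pushed the orange press's lever over to its stop with the closed gripper, held it there for about 3 s, let it spring back and took the hand away. I then handed the job in at about 11.5 s of the 37 s allowed; sign-off reports no verdict.

- **Push and hold:** force rose from about 5 to 12 N with no further travel, 28.4 mm past the upright knob against about 29.5 mm expected. It stayed at the stop from about 6.6 to 9.7 s.
- **Last pictures:** the orange knob was back within about 1 mm of where it started, and the blue lever and all three brush pots were standing. The gripper was clear and read about 0 N.
- **Limits of the checks:** the two cameras differ by about 3 mm in x, close to the calibration error. I judged the pad's squeeze only from the lever being at its stop, not by seeing it. No check failed.

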